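Close the press mould in the pottery workshop

TASK

Lift the plaster mould half with the wooden handle out of the drying rack, lean it in the 45-degree stand with its handle side up and let go of it there, so that you can take it anew by the handle. Then lower it gently over the two pins of the mould bed, wide hole over thick pin, until it rests flush on the bed, and let go; leave the other things where they are.

Things in the scene. Friction and masses are not known exactly. Their poses are not given: they have to be found in the camera images.
- mould: Upper mould half: white plaster plate 160 (x) x 120 (y) x 18 mm (z), 0.5 to 0.75 kg, two through holes on its x axis, wooden handle block on its back. Origin: centre of the plain moulding face; z points to the handle side, up when flat on the bed. It starts upright in either rack slot, on its -y edge, y up, handle pointing level to the rack's -y; x along rack x. The slab is in the other slot.
- handle (a point): Middle of the handle block, 38 mm from the mould's origin along its z. The block is 46 mm long (mould x), 22 mm thick (mould y) and stands 40 mm proud of the plate's back.
- top_edge (a point): Middle of the mould's +y edge, half way through its 18 mm thickness (mould frame 0, 60, 9 mm): the upper edge as it stands in the rack or leans in the stand.
- big_hole (a point): Centre of the wide hole, 23 mm in diameter, at the moulding face, mould frame (50, 0, 0) mm.
- small_hole (a point): Centre of the narrow hole, 17 mm in diameter, at the moulding face, mould frame (-50, 0, 0) mm.
- rack: Fixed wooden drying rack 180 x 170 mm. Origin: centre of its underside. Two slots along its x at y = -45 and +45 mm, 22 mm wide, floor 12 mm above the table, side strips 25 mm deep (tops 37 mm above the table), so the standing mould's upper edge is 132 mm above the table.
- stand: Fixed wooden leaning stand 160 (x) x 130 mm (y). Origin: centre of its underside. A 150 mm wide board rises at 45 degrees towards +y from a foot line at y = -45, z = 32 mm; it is 75 mm long up the slope. At the foot a ledge square to the board, 24 mm deep measured out from the board face, carries the plate's lower edge.
- seat (a point): Where the mould's origin lies when the mould leans properly in the stand (stand frame 0, -2.6, 74.4 mm): moulding face against the board, -y edge on the ledge, mould x along stand x, mould z pointing up and towards stand -y at 45 degrees.
- bed: Fixed mould bed: wooden board 220 (x) x 150 mm (y), origin at the centre of its underside, z up. On it two white plaster lower halves, 200 mm long, at y = 18 to 60 mm either side of a channel along x; the mould rests flush on their tops, 40 mm above the table. In the channel a steel strip carries two upright pins (see pins_mid). The closed mould's x axis is parallel to the bed's.
- slab: Bystander: plain plaster slab 140 x 90 x 18 mm without holes or handle, standing on its long edge in the other rack slot; its top is 102 mm above the table. Origin: centre of one large face.
- tagine: Bystander: small white lidded salt pot, 76 mm across, 71 mm tall, origin at the centre of its underside.
- bowl: Bystander: terracotta paint bowl, 100 mm across, 50 mm tall, origin at the centre of its underside.
- pins_mid (a point): Bed point (0, 0, 57.5 mm), at pin tip height. Pins: 100 mm apart along bed x, a thick one (20 mm) on the +x side, a thin one (14 mm) on the -x side; their last 5 mm narrow by 1 mm all round. The strip is clamped fast up to 18 mm off centre along bed x, not reported: pins stand at bed x = 50+d and -50+d, y = 0, the closed mould's origin at (d, 0, 40); d, -18 to 18 mm, must be found by touch or eye.

How it is judged:
By the outcome, as a careful person would: the job done as asked, in the order asked, and still so for the second after the job is handed in, with the robot touching nothing.
It also fails if it takes over 61 s, if anything falls off the work surface, if the arm or the gripper's body presses on something with over 40 N, if the wrist force passes 120 N, or if a joint passes its speed limit or range.

ROBOT

A 7-joint arm with a two-finger parallel gripper is mounted at the origin on the work surface. World frame = base frame: x ahead of the robot, y to its left, z up, the work surface at z = 0. Lengths are in mm, angles in rad, forces in N, time in s.
With the tool pointing down it reaches from about 350 to 900 mm from the base axis. Payload 8.1 kg.
Tool frame: the origin (TCP) lies on the mounting face of the last link; the fingertips stand env.tips_ahead ahead of it and the grasp point (between the pads) lies 155 mm ahead of it (env.tips_ahead is the distance from the TCP to the fingertips, in mm); z points along the fingers, y is the line along which they close (so a half turn about z gives the same grasp; the last joint's range is limited). The gripper opens to 85 mm and grips with 20 to 120 N. Pads are 22 mm wide; open, the fingers measure 114 mm over their backs; the gripper's body (76 mm by 85 mm) begins 54 mm behind the grasp point. The pads swing forward as they close: fully open they stand 13 mm farther back than shut.
Start: joints at [-1.417, 0.434, 0.025, 1.573, -0.012, 1.134, -0.075], TCP at [158.765, 604.505, 404.723] pointing down, gripper open.
Joint ranges: [-2.62, 2.62], [-0.44, 2.09], [-1.27, 1.32], [0.08, 2.57], [-1.32, 4.46], [0.12, 2], [-2.74, 2.74]. Speed limits (rad/s): [2.22, 2.22, 3.01, 3.01, 3.14, 3.14, 3.14].

INTERFACE

Orientations are given as a unit quaternion [w, x, y, z].
In Python, from cell import env gives the robot as it stands. The module is installed in compiled form; this text tells all that it offers.
- The arm moves only by the tool step_arm, never from a script. Its argument "motion" is a list of rows, each a list of 3 entries, a list of its own where there are three numbers: the shift along the world's x, y, z in units of 1 m (1.0 is 1 m), then the turn, a rotation vector about the world's x, y, z in units of pi/2 rad (1.0 is pi/2 rad), then the opening, from 0 (shut) to 1 (fully open). In form: [[[x, y, z], [rx, ry, rz], claw], ...]. A call has 1 to 12 rows; each row is the pose to reach, as a shift and turn from the pose commanded when the call began; what a row does not reach only later rows make up. A row lasts 1/8 s, in which the tool goes at most 62.5 mm and 10.7 degrees, less where a joint would pass 70% of its speed; a pose out of reach is approached as far as the arm can. A call with a number of a shift or a turn outside -1 to 1 is refused whole. A call with a gripper value outside its range is refused whole. The fingers move at their own pace and stop on an object; "grip_force" is the grip in N (left out, the last holds). Time passes only in rows, so rows that repeat a pose let the fingers close. It gives the time, the measured TCP pose, the force, the opening and the grip force at its end, in the units of the state.
- env.read_state(): the state, without advancing time (a new reading comes with each control period).
- env.capture(name): name is "scene" or "top" or "wrist"; returns a dict with "pixels" (480x640x3 uint8, blue, green, red), "mtx" (3x3 intrinsics, pixels), "extrinsics" (4x4, takes a point from world to camera coordinates); the wrist camera has in their place "tool_from_camera" (4x4, takes a point from camera to tool coordinates, whose origin is the TCP and whose axes are the flange's). Camera axes: x right, y down, z forward; pixel columns grow to the right and rows downward; lengths in mm; the calibration is good to about 2 mm. A picture is of the moment at which its call begins: read the wrist's pose just before it. There is no depth.
- env.close_job(): hands the job in; it is judged then, once.
The state is a dict: "time": time; "joint_pos": joint angles; "qvel": joint speeds; "effort": joint torques, N m; "eef_pos": TCP position; "orientation": TCP orientation; "force": force on the tool from outside, world axes, zero at the start; "ft_torque": the same for the moment, N m; "width": finger opening in mm; "finger_force": force on a finger pad.
Only numpy, scipy, OpenCV 4.12 (cv2) and the standard library are available. Lean on these libraries where they do the work, as an engineer would, in place of code of your own. Each camera call takes 0.05 s, during which the arm holds its last target. There are 200 camera calls.

## Working session

There is one attempt and no reset: what is moved stays moved. The work goes in short steps, Python scripts to look and compute and a tool call to move; the robot and the scene stay as the last step left them, time stands still between calls to the robot, and variables do not carry over. Pictures are saved under pics/ and viewed, at most 10 in all, crops included, and the job is handed in when it is done.

Besides the shell and the picture viewer there is one more tool, called after ">>>" as a command line: name --argument value ..., lists and objects as JSON in quotes. step_arm: Moves the arm, as the interface text tells. Its arguments: {"type":"object","properties":{"motion":{"type":"array"},"grip_force":{"type":"number"}},"required":["motion"]}

```bash
mkdir -p pics
python3 - <<'E'
from cell import env
import cv2,numpy as np
s=env.read_state();print({k:np.round(v,3).tolist() for k,v in s.items()},env.tips_ahead)
for n in("scene","top"):
    c=env.capture(n);cv2.imwrite(f"pics/{n}0.png",c["pixels"]);print(n,np.round(c["mtx"],1).tolist(),np.round(c["extrinsics"],4).tolist())
c=env.capture("wrist");print(np.round(c["tool_from_camera"],3).tolist(),c["mtx"].tolist())
E
```

```text
{'time': 0.0, 'joint_pos': [-1.417, 0.435, 0.025, 1.574, -0.012, 1.134, -0.075], 'qvel': [0.001, -0.001, 0.001, -0.0, 0.001, 0.0, 0.0], 'effort': [-0.0, -67.046, 1.025, -31.621, 0.015, 0.013, -0.0], 'eef_pos': [158.725, 604.265, 403.906], 'orientation': [-0.0, 0.128, 0.992, -0.001], 'force': [-0.46, 0.72, 0.307], 'ft_torque': [-0.038, 0.022, 0.008], 'finger_force': 0.0, 'width': 85.141} 173.4
scene [[503.7, 0.0, 316.6], [0.0, 503.7, 233.6], [0.0, 0.0, 1.0]] [[0.7734, 0.6337, 0.0181, -446.981], [0.3441, -0.3955, -0.8516, -95.3867], [-0.5325, 0.6648, -0.5239, 1266.1753], [0.0, 0.0, 0.0, 1.0]]
top [[502.0, 0.0, 320.3], [0.0, 502.0, 234.8], [0.0, 0.0, 1.0]] [[-0.0255, -0.9994, -0.0214, 42.5956], [-0.9976, 0.0268, -0.0636, 564.7008], [0.0641, 0.0197, -0.9977, 1081.3317], [0.0, 0.0, 0.0, 1.0]]
[[-0.0, -0.953, -0.305, 78.694], [1.0, -0.001, 0.001, 1.04], [-0.001, -0.305, 0.953, 30.805], [0.0, 0.0, 0.0, 1.0]] [[335.0807893199796, 0.0, 318.8592397636727], [0.0, 335.0807893199796, 239.06672931520663], [0.0, 0.0, 1.0]]
```

View pics/top0.png

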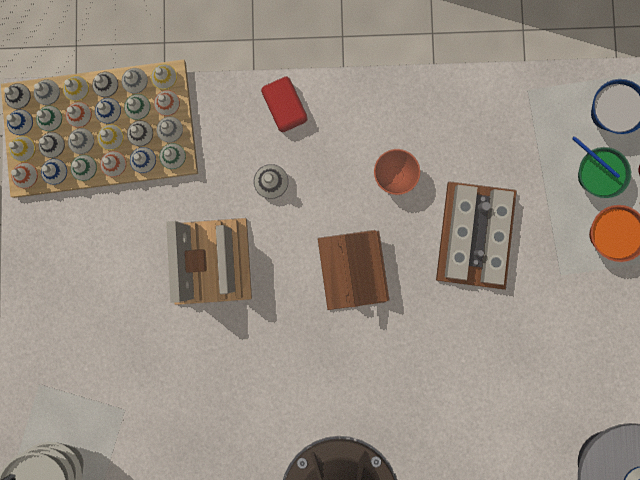

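View pics/scene0.png

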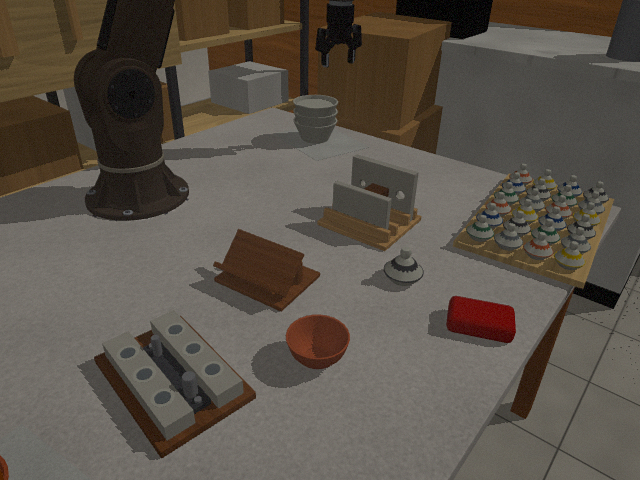

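Top view: the rack is at about (210,262), with the mould in its left (+y) slot and its handle at (195,260) facing right. The stand is at (353,270) and the bed at (477,235), with pins near (485,205) and (479,258). The scene view shows the same things, with the thick pin near (190,385). Next is a zoomed mosaic of the details.

Run:
```python
import cv2,numpy as np
t=cv2.imread("pics/top0.png");s=cv2.imread("pics/scene0.png")
def z(im,x,y,w,h,W,H):
    k=cv2.resize(im[y:y+h,x:x+w],(W,H),interpolation=cv2.INTER_CUBIC)
    for i in range(0,w,20):cv2.putText(k,str(x+i),(i*W//w,8),0,.3,(0,0,255),1);cv2.line(k,(i*W//w,9),(i*W//w,14),(0,0,255),1)
    for i in range(0,h,20):cv2.putText(k,str(y+i),(0,i*H//h+4),0,.3,(255,0,0),1);cv2.line(k,(20,i*H//h),(26,i*H//h),(255,0,0),1)
    return k
a=np.vstack([np.hstack([z(t,160,210,100,75,400,300)*1,z(t,310,220,100,100,400,300)]),np.hstack([z(t,430,175,95,120,400,300),z(s,205,220,120,90,400,300)])])
cv2.imwrite("pics/mos.png",cv2.convertScaleAbs(a,alpha=1.5))
```

```text
(no output)
```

View pics/mos.png

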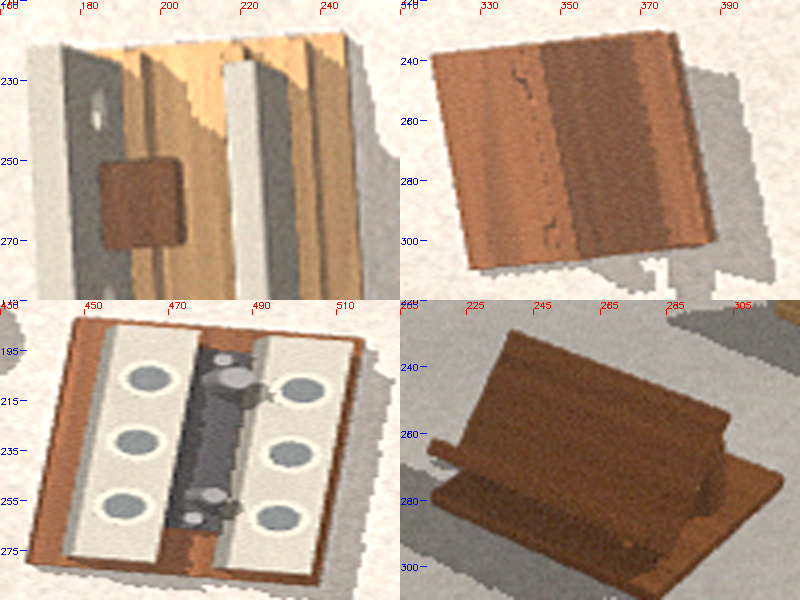

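The mosaic shows:
- **Stand:** it opens to world -y. The board's upper edge runs (345,234)-(355,306) in the top view and (238.6,229)-(304,254) in the scene view.
- **Pins:** the tips are at about (486,206) for the thick one and (480,253) for the thin one.

```bash
cat > h.py <<'E'
import numpy as np,cv2
from cell import env
from scipy.spatial.transform import Rotation as R
def cam(n):
    s=env.read_state();c=env.capture(n);K=c["mtx"]
    if n=="wrist":
        q=s["orientation"];T=np.eye(4);T[:3,:3]=R.from_quat(np.roll(q,-1)).as_matrix();T[:3,3]=s["eef_pos"]
        E=np.linalg.inv(T@c["tool_from_camera"])
    else:E=c["extrinsics"]
    return c["pixels"],K,E
def onz(K,E,p,z):
    p=np.atleast_2d(p).astype(float);d=np.c_[p,np.ones(len(p))]@np.linalg.inv(K).T@E[:3,:3];o=-E[:3,:3].T@E[:3,3]
    return o+d*((z-o[2])/d[:,2:])
def tri(A,pa,B,pb):
    X=cv2.triangulatePoints(A[0]@A[1][:3],B[0]@B[1][:3],np.array(pa,float).reshape(-1,2).T,np.array(pb,float).reshape(-1,2).T)
    return (X[:3]/X[3]).T
def proj(K,E,X):
    x=(np.atleast_2d(X)@E[:3,:3].T+E[:3,3])@K.T;return x[:,:2]/x[:,2:]
def brown(im):
    h=cv2.cvtColor(im,cv2.COLOR_BGR2HSV);return ((h[...,0]<20)&(h[...,1]>90)).astype(np.uint8)
E
python3 - <<'E'
from h import *
np.set_printoptions(precision=1,suppress=True)
_,K,E=cam("top");_,K2,E2=cam("scene");A=(K,E);B=(K2,E2)
print("cam",-E[:3,:3].T@E[:3,3])
print("stand top edge",tri(A,[[345,234.3],[355,306]],B,[[238.6,229],[304,254]]))
print("mould top",tri(A,[[175.5,220.8],[187,303]],B,[[416,183],[352,157]]))
print("mould top z132",onz(*A,[[166.8,221.3],[175.5,220.8],[187,303]],132))
p=onz(*A,[[486.3,206.2],[480.3,252.6]],57.5);print("pins",p,np.linalg.norm(p[0]-p[1]))
im,_,_=cam("top");m=brown(im)
for nm,x,y,w,h,zz in(("handle",186,248,24,26,83),("stand",310,220,90,100,12),("bed",430,175,95,120,10)):
    c=max(cv2.findContours(m[y:y+h,x:x+w].copy(),0,2)[0],key=cv2.contourArea)+[x,y]
    q=cv2.boxPoints(cv2.minAreaRect(c));Q=onz(K,E,q,zz);print(nm,q.tolist(),Q[:,:2].tolist(),Q.mean(0),np.linalg.norm(Q[0]-Q[1]),np.linalg.norm(Q[1]-Q[2]),np.degrees(np.arctan2(*(Q[1]-Q[0])[1::-1])))
g=cv2.cvtColor(im,cv2.COLOR_BGR2HSV);w=((g[...,2]>110)&(g[...,1]<60)).astype(np.uint8)
for x,y in((460,243),(494,250)):
    r=w.copy();c=[k for k in cv2.findContours(r,0,2)[0] if cv2.pointPolygonTest(k,(x,y),False)>=0 and cv2.contourArea(k)<6000]
    for k in c:q=cv2.boxPoints(cv2.minAreaRect(k));Q=onz(K,E,q,40);print("half",Q.mean(0),np.linalg.norm(Q[0]-Q[1]),np.linalg.norm(Q[1]-Q[2]),np.degrees(np.arctan2(*(Q[1]-Q[0])[1::-1])))
E
```

```text
cam [ 495.1    6.1 1115.7]
stand top edge [[530.7 -68.1 152.6]
 [477.6  -9.3  51.5]]
mould top [[595.9 318.1 111.1]
 [435.2 292.  134.7]]
mould top z132 [[593.2 328.9 132. ]
 [593.8 311.6 132. ]
 [431.5 290.1 132. ]]
pins [[ 614.  -323.9   57.5]
 [ 516.7 -306.9   57.5]] 98.74401766320563
handle [[186.0, 248.0], [209.0, 248.0], [209.0, 273.0], [186.0, 273.0]] [[541.533906161929, 305.3278104630816], [540.2759409472562, 257.48608288908883], [488.7095918338399, 258.0695916048372], [489.91284688267126, 305.75992878708314]] [515.1 281.7  83. ] 47.858263379958416 51.56965040901564 -91.50620592526765
stand [[317.2914733886719, 237.93917846679688], [378.8058166503906, 229.32717895507812], [388.8760681152344, 301.2573547363281], [327.3617248535156, 309.8693542480469]] [[559.253124005683, 34.81914912732773], [574.6065070744655, -100.97835744718297], [416.9313984939697, -117.69732091360784], [401.48374337957137, 16.78902216054651]] [488.1 -41.8  12. ] 136.66268387351045 158.55902246565094 -83.54948188464259
bed [[435.559814453125, 280.7860107421875], [447.1259765625, 181.31695556640625], [516.5363159179688, 189.387939453125], [504.97015380859375, 288.85699462890625]] [[458.75324667255137, -221.1080056838414], [677.0441360329264, -255.31765555224757], [654.695413016736, -406.5595662250135], [437.5300308821299, -370.6761176480905]] [ 557.  -313.4   10. ] 220.9552274146562 152.88420770113342 -8.906714370621332
```

>>> step_arm --motion '[[[0.353, -0.295, 0.02], [0, 0, 0.247], 1], [[0.353, -0.295, 0.02], [0, 0, 0.247], 1], [[0.353, -0.295, 0.02], [0, 0, 0.247], 1], [[0.353, -0.295, 0.02], [0, 0, 0.247], 1], [[0.353, -0.295, 0.02], [0, 0, 0.247], 1], [[0.353, -0.295, 0.02], [0, 0, 0.247], 1], [[0.353, -0.295, 0.02], [0, 0, 0.247], 1], [[0.353, -0.295, 0.02], [0, 0, 0.247], 1], [[0.353, -0.295, 0.02], [0, 0, 0.247], 1], [[0.353, -0.295, 0.02], [0, 0, 0.247], 1], [[0.353, -0.295, 0.02], [0, 0, 0.247], 1]]'

```text
time: 1.68
eef_pos: [510.6, 310.8, 424.6]
orientation: [-0.0, -0.067, 0.998, 0.0]
force: [0.4, -0.1, -1.5]
width: 85.7
finger_force: 0.0
```

Run:
```python
from h import *
np.set_printoptions(precision=3,suppress=True)
s=env.read_state();print(s["eef_pos"],s["orientation"],s["joint_pos"],s["time"])
im,K,E=cam("wrist");np.savez("w1.npz",K=K,E=E);cv2.imwrite("pics/w1.png",im)
v=cv2.convertScaleAbs(im,alpha=1.4)
for i in range(0,640,40):cv2.putText(v,str(i),(i,8),0,.3,(0,0,255),1)
for i in range(0,480,40):cv2.putText(v,str(i),(0,i+4),0,.3,(255,0,0),1)
cv2.imwrite("pics/w1v.png",v)
```

```text
[510.624 310.847 424.645] [-0.    -0.067  0.998  0.   ] [-0.698  0.374  0.086  1.619 -0.035  1.151  1.101] 1.675
```

View pics/w1v.png

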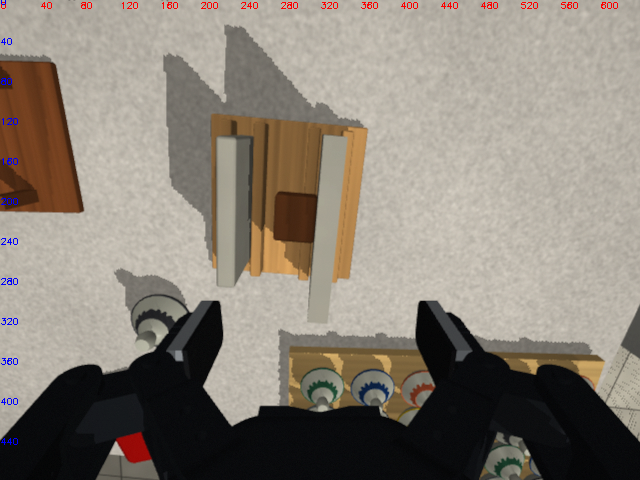

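The wrist view shows the mould's top face with corners at about (322,136), (347,137), (328,322) and (308,322). The handle is at (295,217), the slab is to its left, and the fingers are clear.

Run:
```python
from h import *
np.set_printoptions(precision=1,suppress=True)
d=np.load("w1.npz");im=cv2.imread("pics/w1.png");K,E=d["K"],d["E"]
g=im.astype(int);r=im[100:340,290:370]
# refine: lightness/sat profile across the plate at some rows
h=cv2.cvtColor(im,cv2.COLOR_BGR2HSV)
for y in(150,180,260,300,320):print(y,[(x,h[y,x,1],h[y,x,2]) for x in range(300,352,4)])
print(onz(K,E,[[322,136],[347,137],[328,322],[308,322]],132))
b=brown(im)
c=cv2.findContours(b,0,2)[0]
T=cam("top");S=cam("scene")
print("stand edge",tri(T[1:],[[345,234.3],[355,306]],S[1:],[[304,254],[238.6,229]]))
```

```text
150 [(300, np.uint8(147), np.uint8(90)), (304, np.uint8(147), np.uint8(87)), (308, np.uint8(146), np.uint8(84)), (312, np.uint8(145), np.uint8(88)), (316, np.uint8(146), np.uint8(84)), (320, np.uint8(134), np.uint8(82)), (324, np.uint8(29), np.uint8(115)), (328, np.uint8(31), np.uint8(114)), (332, np.uint8(27), np.uint8(113)), (336, np.uint8(29), np.uint8(113)), (340, np.uint8(27), np.uint8(113)), (344, np.uint8(32), np.uint8(113)), (348, np.uint8(145), np.uint8(134))]
180 [(300, np.uint8(145), np.uint8(86)), (304, np.uint8(146), np.uint8(98)), (308, np.uint8(145), np.uint8(88)), (312, np.uint8(146), np.uint8(84)), (316, np.uint8(148), np.uint8(74)), (320, np.uint8(29), np.uint8(105)), (324, np.uint8(29), np.uint8(116)), (328, np.uint8(31), np.uint8(116)), (332, np.uint8(29), np.uint8(115)), (336, np.uint8(29), np.uint8(115)), (340, np.uint8(29), np.uint8(115)), (344, np.uint8(145), np.uint8(132)), (348, np.uint8(147), np.uint8(116))]
260 [(300, np.uint8(145), np.uint8(88)), (304, np.uint8(147), np.uint8(85)), (308, np.uint8(144), np.uint8(76)), (312, np.uint8(38), np.uint8(74)), (31
[... 709 characters left out ...]
 np.uint8(142)), (344, np.uint8(22), np.uint8(141)), (348, np.uint8(20), np.uint8(137))]
320 [(300, np.uint8(24), np.uint8(141)), (304, np.uint8(22), np.uint8(141)), (308, np.uint8(31), np.uint8(117)), (312, np.uint8(28), np.uint8(118)), (316, np.uint8(32), np.uint8(119)), (320, np.uint8(32), np.uint8(119)), (324, np.uint8(30), np.uint8(119)), (328, np.uint8(23), np.uint8(134)), (332, np.uint8(23), np.uint8(135)), (336, np.uint8(23), np.uint8(143)), (340, np.uint8(22), np.uint8(137)), (344, np.uint8(23), np.uint8(136)), (348, np.uint8(23), np.uint8(133))]
[[435.3 304.7 132. ]
 [433.5 323.3 132. ]
 [591.5 331.4 132. ]
 [593.9 313.8 132. ]]
stand edge [[562.7 -22.9  82.8]
 [414.1 -40.5  84.6]]
```

>>> step_arm --motion '[[[0.003, 0.008, -0.02], [0, 0, -0.051], 1], [[0.003, 0.008, -0.06], [0, 0, -0.051], 1], [[0.003, 0.008, -0.1], [0, 0, -0.051], 1], [[0.003, 0.008, -0.13], [0, 0, -0.051], 1], [[0.003, 0.008, -0.152], [0, 0, -0.051], 1], [[0.003, 0.008, -0.152], [0, 0, -0.051], 1], [[0.003, 0.008, -0.152], [0, 0, -0.051], 1]]'

```text
time: 2.7
eef_pos: [515.0, 317.9, 273.7]
orientation: [0.0, -0.026, 1.0, 0.0]
force: [0.9, -0.6, 0.1]
width: 85.4
finger_force: 0.0
```

Run:
```python
from h import *
s=env.read_state();print(s["eef_pos"],s["orientation"],s["force"])
im,K,E=cam("wrist");v=cv2.convertScaleAbs(im,alpha=1.4)
cv2.imwrite("pics/w2.png",v)
```

```text
[514.97096506 317.94900393 273.68645979] [ 4.95989046e-04 -2.56851363e-02  9.99669882e-01  3.92813379e-04] [ 0.9390693  -0.63678494  0.08849445]
```

View pics/w2.png

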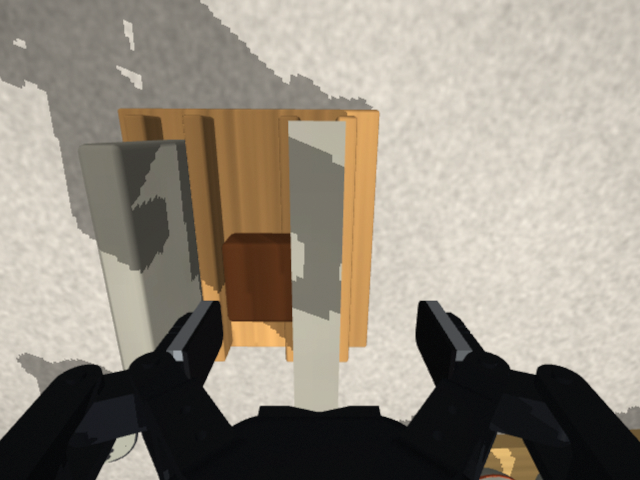

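The plate sits centred between the fingers (columns 294-342) and the left finger clears the slab. Closing now.

>>> step_arm --motion '[[[0, 0, 0], [0, 0, 0], 0], [[0, 0, 0], [0, 0, 0], 0], [[0, 0, 0], [0, 0, 0], 0], [[0, 0, 0], [0, 0, 0], 0], [[0, 0, 0], [0, 0, 0], 0], [[0, 0, 0], [0, 0, 0], 0], [[0, 0, 0], [0, 0, 0], 0], [[0, 0, 0], [0, 0, 0], 0]]' --grip_force 80

```text
time: 3.75
eef_pos: [514.9, 317.4, 273.0]
orientation: [0.0, -0.025, 1.0, 0.0]
force: [-0.5, -0.8, 5.3]
width: 16.7
finger_force: 79.5
```

>>> step_arm --motion '[[[0, 0, 0.01], [0, 0, 0], 0], [[0, 0, 0.03], [0, 0, 0], 0], [[0, 0, 0.06], [0, 0, 0], 0], [[0, 0, 0.1], [0, 0, 0], 0], [[0, 0, 0.14], [0, 0, 0], 0], [[0, 0, 0.15], [0, 0, 0], 0], [[0, 0, 0.15], [0, 0, 0], 0]]'

```text
time: 4.62
eef_pos: [514.5, 317.4, 422.0]
orientation: [-0.0, -0.026, 1.0, -0.0]
force: [0.2, 0.2, -6.6]
width: 17.2
finger_force: 78.7
```

```bash
cat >> h.py <<'E'
def pose():
    s=env.read_state();return np.array(s["eef_pos"]),R.from_quat(np.roll(s["orientation"],-1)),s
def delta(p,Rt):
    p0,r0,_=pose();rv=(R.from_matrix(Rt)*r0.inv()).as_rotvec()
    return np.round((p-p0)/1000,4).tolist(),np.round(rv/(np.pi/2),4).tolist()
C=np.array([488.5,-39.3,0]);yaw=6.5
def seat_axes(y=None):
    Z=R.from_euler('z',yaw if y is None else y,degrees=True).as_matrix();c=.5**.5
    return Z,Z@np.array([[1,0,0],[0,c,-c],[0,c,c]])  # columns mx,my,mz
E
python3 - <<'E'
from h import *
Z,M=seat_axes();seat=C+Z@[0,-2.6,74.4]
Rt=np.c_[-M[:,0],-M[:,2],-M[:,1]]
p=seat+M@[1.4,201,9];n=M[:,2];u=M[:,1]
print("seat",seat,"tcp",p,np.linalg.det(Rt));
for nm,q in(("high",p+n*60+u*60),("near",p+n*4+u*10),("touch",p+n*4)):print(nm,q,delta(q,Rt))
print("u",u,"n",n)
E
```

```text
seat [488.79432836 -41.88328682  74.4       ] tcp [474.81635101  93.16698585 222.89242405] 0.9999999999999999
high [474.81635101  93.16698585 307.74523779] ([-0.0397, -0.2242, -0.1142], [-0.4982, -0.0415, 0.0378])
near [474.33607045  97.38235423 232.79191899] ([-0.0401, -0.22, -0.1892], [-0.4982, -0.0415, 0.0378])
touch [475.13653805  90.35674026 225.72085117] ([-0.0393, -0.227, -0.1962], [-0.4982, -0.0415, 0.0378])
u [-0.08004676  0.7025614   0.70710678] n [ 0.08004676 -0.7025614   0.70710678]
```

>>> step_arm --motion '[[[-0.005, -0.05, 0.02], [-0.1, -0.0083, 0.0076], 0], [[-0.01, -0.09, 0.02], [-0.2, -0.0166, 0.0151], 0], [[-0.02, -0.13, 0.01], [-0.3, -0.025, 0.0227], 0], [[-0.03, -0.17, -0.02], [-0.4, -0.0333, 0.0303], 0], [[-0.0397, -0.21, -0.06], [-0.4982, -0.0415, 0.0378], 0], [[-0.0397, -0.2242, -0.1142], [-0.4982, -0.0415, 0.0378], 0], [[-0.0397, -0.2242, -0.1142], [-0.4982, -0.0415, 0.0378], 0], [[-0.0397, -0.2242, -0.1142], [-0.4982, -0.0415, 0.0378], 0], [[-0.0397, -0.2242, -0.1142], [-0.4982, -0.0415, 0.0378], 0]]'

```text
time: 5.75
eef_pos: [475.7, 94.2, 309.7]
orientation: [0.023, -0.052, 0.923, -0.381]
force: [0.7, 0.2, -6.7]
width: 17.0
finger_force: 82.4
```

Run:
```python
from h import *
Z,M=seat_axes();seat=C+Z@[0,-2.6,74.4]
Rt=np.c_[-M[:,0],-M[:,2],-M[:,1]]
p=seat+M@[1.4,201,9];n=M[:,2];u=M[:,1]
print(pose()[2]["joint_pos"],pose()[0])
for nm,q in(("high",p+n*60+u*60),("near",p+n*4+u*10),("touch",p+n*4)):print(nm,q,delta(q,Rt))
a=[]
for c,x,y in(("scene",150,150),("top",200,180)):
    im,_,_=cam(c);a.append(cv2.resize(im[y:y+200,x:x+260],(800,600)[:1]+(600,) if 0 else (400,308)))
im,_,_=cam("wrist");a.append(cv2.resize(im,(400,300)))
v=np.zeros((600,800,3),np.uint8)
for i,k in enumerate(a):v[(i//2)*300:(i//2)*300+300,(i%2)*400:(i%2)*400+400]=k[:300]
cv2.imwrite("pics/m2.png",cv2.convertScaleAbs(v,alpha=1.4))
```

```text
[-0.77925802  0.4502468   0.28407039  2.02802311  0.66733453  1.12148215
  0.74706789] [475.72615845  94.1953317  309.66813389]
high [474.81635101  93.16698585 307.74523779] ([-0.0009, -0.001, -0.0019], [-0.0015, 0.0017, -0.0009])
near [474.33607045  97.38235423 232.79191899] ([-0.0014, 0.0032, -0.0769], [-0.0015, 0.0017, -0.0009])
touch [475.13653805  90.35674026 225.72085117] ([-0.0006, -0.0038, -0.0839], [-0.0015, 0.0017, -0.0009])
```

View pics/m2.png

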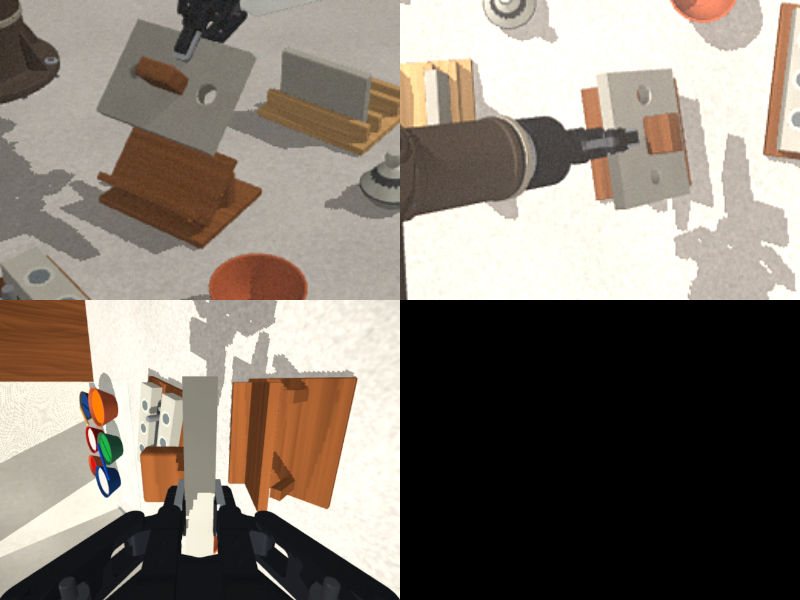

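The mosaic shows the mould held at 45° above the stand, handle side out, holes clear, and the rack and slab undisturbed. The wrist panel shows the board's upper edge near (400,126) in full pixels. I'll check that against the predicted stand pose.

Run:
```python
from h import *
np.set_printoptions(precision=1,suppress=True)
im,K,E=cam("wrist");Z,M=seat_axes()
for q in([75,8,85],[-75,8,85],[75,-62,49],[-75,-62,49],[80,65,0],[-80,65,0],[80,65,12],[-80,65,12]):print(q,proj(K,E,C+Z@q))
v=cv2.resize(im[100:360,350:590],(720,600)[:1]+(600,) if 0 else (554,600),interpolation=cv2.INTER_CUBIC);k=600/260
for q,c in(([75,8,85],(0,0,255)),([-75,8,85],(0,0,255)),([75,-62,49],(255,0,0)),([80,65,12],(0,255,0)),([-80,65,12],(0,255,0))):
    x=(proj(K,E,C+Z@q)[0]-[350,100])*k;cv2.circle(v,tuple(int(a) for a in x),3,c,1)
cv2.imwrite("pics/w3.png",cv2.convertScaleAbs(v,alpha=1.4))
```

```text
[75, 8, 85] [[409.6 340.9]]
[-75, 8, 85] [[429.1 132.8]]
[75, -62, 49] [[364.7 294.9]]
[-75, -62, 49] [[371.9 132.5]]
[80, 65, 0] [[525.5 331.3]]
[-80, 65, 0] [[570.1 124.5]]
[80, 65, 12] [[521.1 337.4]]
[-80, 65, 12] [[566.4 124.3]]
```

View pics/w3.png

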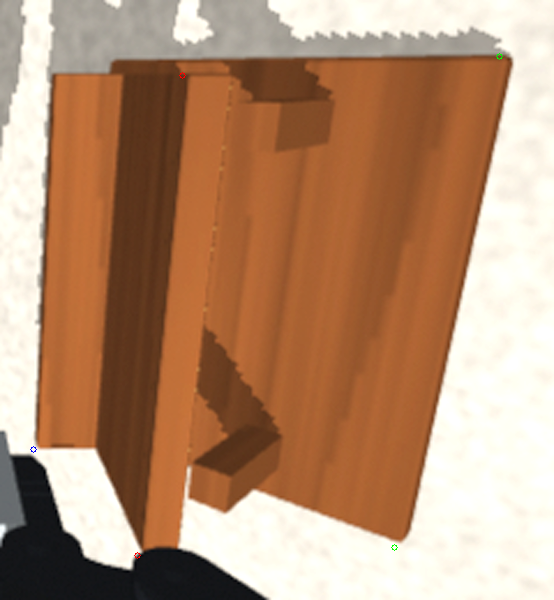

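>>> step_arm --motion '[[[-0.001, 0.003, -0.04], [-0.0015, 0.0017, -0.0009], 0], [[-0.0016, 0.005, -0.07], [-0.0015, 0.0017, -0.0009], 0], [[-0.0016, 0.005, -0.0787], [-0.0015, 0.0017, -0.0009], 0], [[-0.0016, 0.005, -0.0787], [-0.0015, 0.0017, -0.0009], 0], [[-0.0016, 0.005, -0.0787], [-0.0015, 0.0017, -0.0009], 0]]'

```text
time: 6.58
eef_pos: [473.9, 98.3, 230.9]
orientation: [0.021, -0.052, 0.922, -0.383]
force: [0.2, -0.5, -6.7]
width: 16.7
finger_force: 82.3
```

>>> step_arm --motion '[[[0.0003, -0.0028, -0.0028], [0, 0, 0], 0], [[0.0005, -0.0042, -0.0042], [0, 0, 0], 0], [[0.0006, -0.0049, -0.0049], [0, 0, 0], 0], [[0.0006, -0.0049, -0.0049], [0, 0, 0], 0]]'

```text
time: 7.08
eef_pos: [474.1, 93.3, 224.9]
orientation: [0.02, -0.052, 0.922, -0.383]
force: [-0.5, -0.6, -7.0]
width: 17.1
finger_force: 82.4
```

>>> step_arm --motion '[[[0.0001, -0.0007, -0.0007], [0, 0, 0], 0], [[0.0002, -0.0014, -0.0014], [0, 0, 0], 0], [[0.0002, -0.0014, -0.0014], [0, 0, 0], 0]]'

```text
time: 7.45
eef_pos: [474.2, 92.3, 223.7]
orientation: [0.021, -0.052, 0.922, -0.383]
force: [-2.8, 3.7, -1.5]
width: 16.8
finger_force: 83.2
```

>>> step_arm --motion '[[[0.0001, -0.0007, -0.0007], [0, 0, 0], 0], [[0.0001, -0.0007, -0.0007], [0, 0, 0], 0]]'

```text
time: 7.7
eef_pos: [474.1, 92.4, 223.5]
orientation: [0.021, -0.053, 0.922, -0.383]
force: [-8.0, 11.0, 11.1]
width: 17.2
finger_force: 85.5
```

>>> step_arm --motion '[[[0.0001, -0.0007, -0.0007], [0, 0, 0], 0], [[0.0001, -0.0007, -0.0007], [0, 0, 0], 0]]'

```text
time: 7.95
eef_pos: [474.0, 92.5, 223.3]
orientation: [0.021, -0.053, 0.922, -0.383]
force: [-13.1, 18.9, 22.5]
width: 16.7
finger_force: 87.5
```

>>> step_arm --motion '[[[-0.0001, 0.0009, 0.0009], [0, 0, 0], 0], [[-0.0001, 0.0009, 0.0009], [0, 0, 0], 0], [[-0.0001, 0.0009, 0.0009], [0, 0, 0], 0.3], [[-0.0001, 0.0009, 0.0009], [0, 0, 0], 0.5], [[-0.0001, 0.0009, 0.0009], [0, 0, 0], 0.5], [[-0.0001, 0.0009, 0.0009], [0, 0, 0], 0.5]]'

```text
time: 8.7
eef_pos: [474.4, 91.3, 223.0]
orientation: [0.02, -0.052, 0.922, -0.383]
force: [0.2, 0.3, -0.8]
width: 43.0
finger_force: 0.0
```

>>> step_arm --motion '[[[-0.0016, 0.014, 0.0141], [0, 0, 0], 0.5], [[-0.004, 0.035, 0.0354], [0, 0, 0], 0.5], [[-0.0064, 0.0562, 0.0566], [0, 0, 0], 0.5], [[-0.0096, 0.0843, 0.0849], [0, 0, 0], 0.6], [[-0.012, 0.1, 0.12], [0, 0, 0], 1], [[-0.012, 0.1, 0.12], [0, 0, 0], 1]]'

```text
time: 9.45
eef_pos: [462.8, 192.9, 344.9]
orientation: [0.022, -0.053, 0.923, -0.382]
force: [-0.3, 0.3, -0.8]
width: 84.2
finger_force: 0.0
```

Run:
```python
from h import *
a=[]
for c,x,y in(("scene",190,190),("top",290,190)):
    im,_,_=cam(c);cv2.imwrite(f"pics/{c}_st.png",im);k=cv2.resize(im[y:y+130,x:x+130],(400,400),interpolation=cv2.INTER_CUBIC)
    a.append(k)
cv2.imwrite("pics/m3.png",cv2.convertScaleAbs(np.hstack(a),alpha=1.4));print(pose()[2]["joint_pos"])
```

```text
[-0.90062992  0.45314624  0.2365167   1.90014212  0.56541358  1.31290825
  0.72612886]
```

View pics/m3.png

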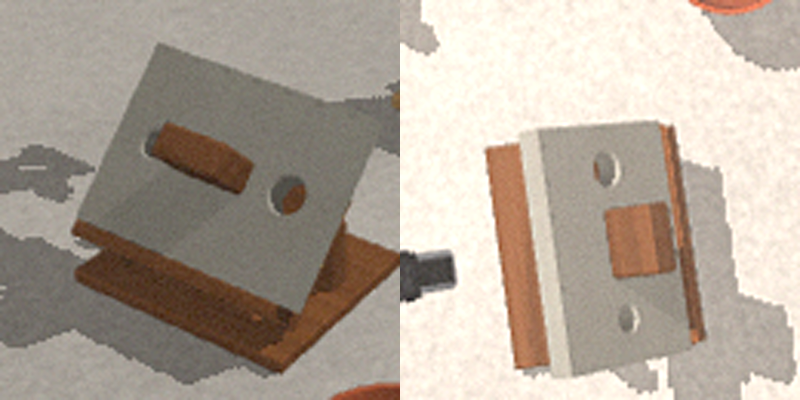

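The mould leans properly in the stand, with its handle side up and both holes visible. Next I'll swing round to take the handle along its normal.

```bash
cat >> h.py <<'E'
C=C+np.array([-.1,1,0])
def handle_tcp(h=42):
    Z,M=seat_axes();return C+Z@[0,-2.6,74.4]+M[:,2]*(155+h),np.c_[-M[:,0],M[:,1],-M[:,2]],M
E
python3 - <<'E'
from h import *
p,Rt,M=handle_tcp();print(p,delta(p+M[:,2]*100,Rt),delta(p,Rt))
E
```

```text
[ 504.4635401  -179.28788198  213.70003589] ([0.0502, -0.4408, -0.0584], [0.9948, 0.1117, -0.0005]) ([0.0422, -0.3705, -0.1291], [0.9948, 0.1117, -0.0005])
```

>>> step_arm --motion '[[[0.005, -0.02, 0.05], [0.05, 0.0056, 0], 1], [[0.01, -0.07, 0.08], [0.15, 0.0168, 0], 1], [[0.02, -0.13, 0.09], [0.27, 0.0303, 0], 1], [[0.03, -0.19, 0.09], [0.39, 0.0438, 0], 1], [[0.03, -0.25, 0.09], [0.5, 0.0561, 0], 1], [[0.04, -0.31, 0.08], [0.62, 0.0696, 0], 1], [[0.04, -0.37, 0.05], [0.74, 0.0831, 0], 1], [[0.05, -0.42, 0], [0.86, 0.0966, 0], 1], [[0.0502, -0.4408, -0.04], [0.9948, 0.1117, -0.0005], 1], [[0.0502, -0.4408, -0.0584], [0.9948, 0.1117, -0.0005], 1], [[0.0502, -0.4408, -0.0584], [0.9948, 0.1117, -0.0005], 1], [[0.0502, -0.4408, -0.0584], [0.9948, 0.1117, -0.0005], 1]]'

```text
time: 11.05
eef_pos: [512.6, -248.9, 285.2]
orientation: [-0.022, -0.053, 0.923, 0.381]
force: [1.1, -0.0, 0.7]
width: 85.4
finger_force: 0.0
```

Run:
```python
from h import *
p,Rt,M=handle_tcp();print(pose()[0],pose()[2]["joint_pos"],delta(p+M[:,2]*100,Rt),delta(p+M[:,2]*40,Rt),delta(p,Rt))
im,K,E=cam("wrist");np.savez("w4.npz",K=K,E=E);cv2.imwrite("pics/w4.png",im)
v=cv2.convertScaleAbs(im,alpha=1.4)
for i in range(0,640,40):cv2.putText(v,str(i),(i,8),0,.3,(0,0,255),1)
for i in range(0,480,40):cv2.putText(v,str(i),(0,i+4),0,.3,(255,0,0),1)
Z,M=seat_axes();s=C+Z@[0,-2.6,74.4]
for q in([23,11,58],[-23,11,58],[23,-11,58],[-23,-11,58],[50,0,18],[-50,0,18],[80,60,18],[-80,60,18]):cv2.circle(v,tuple(int(a) for a in proj(K,E,s+M@q)[0]),3,(0,255,0),1)
cv2.imwrite("pics/w4v.png",v)
```

```text
[ 512.61695038 -248.92427084  285.23614864] [ 0.36398075  0.66593881  0.28197264  1.68936952 -0.71501635  1.48051801
  2.64579182] ([-0.0001, -0.0006, -0.0008], [0.0009, 0.0003, -0.0003]) ([-0.005, 0.0415, -0.0433], [0.0009, 0.0003, -0.0003]) ([-0.0082, 0.0696, -0.0715], [0.0009, 0.0003, -0.0003])
```

View pics/w4v.png

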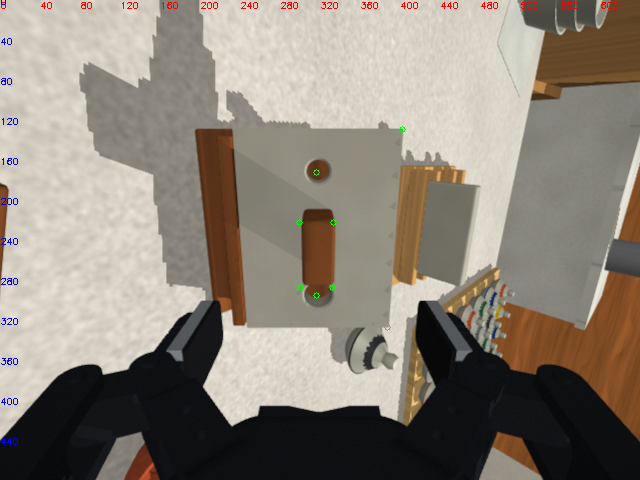

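Prediction matches the picture: handle at (302-335, 220-284), 1-2 mm off along my. Going in.

>>> step_arm --motion '[[[-0.002, 0.02, -0.02], [0.0009, 0.0003, -0.0003], 0.75], [[-0.004, 0.038, -0.038], [0.0009, 0.0003, -0.0003], 0.75], [[-0.006, 0.053, -0.054], [0.0009, 0.0003, -0.0003], 0.75], [[-0.0075, 0.065, -0.0655], [0.0009, 0.0003, -0.0003], 0.75], [[-0.0083, 0.0703, -0.0708], [0.0009, 0.0003, -0.0003], 0.75], [[-0.0083, 0.0703, -0.0708], [0.0009, 0.0003, -0.0003], 0.75], [[-0.0083, 0.0703, -0.0708], [0.0009, 0.0003, -0.0003], 0.75]]'

```text
time: 11.98
eef_pos: [504.5, -179.7, 214.4]
orientation: [-0.021, -0.052, 0.922, 0.382]
force: [0.1, 0.0, -0.2]
width: 64.3
finger_force: 0.0
```

Run:
```python
from h import *
p,Rt,M=handle_tcp();a,r,s=pose();print(a-p,M.T@(a-p),s["joint_pos"],s["force"],delta(p,Rt))
```

```text
[ 0.02658865 -0.36725968  0.65155725] [-0.01515724  0.20056974  0.72087136] [ 0.32177815  0.70476339  0.19895571  1.84013372 -0.78316112  1.27557484
  2.69187298] [ 0.07233308  0.00429888 -0.19041894] ([-0.0, 0.0004, -0.0007], [-0.0003, 0.0004, 0.0006])
```

Close gently on the handle, then lift along the normal of the board.

>>> step_arm --motion '[[[0, 0, 0], [0, 0, 0], 0], [[0, 0, 0], [0, 0, 0], 0], [[0, 0, 0], [0, 0, 0], 0], [[0, 0, 0], [0, 0, 0], 0], [[0, 0, 0], [0, 0, 0], 0], [[0, 0, 0], [0, 0, 0], 0], [[0, 0, 0], [0, 0, 0], 0]]' --grip_force 80

```text
time: 12.85
eef_pos: [504.3, -179.7, 213.8]
orientation: [-0.021, -0.052, 0.922, 0.382]
force: [0.5, -4.6, -2.2]
width: 21.5
finger_force: 79.0
```

>>> step_arm --motion '[[[0.0008, -0.0035, 0.0107], [0, 0, 0], 0], [[0.0024, -0.02, 0.03], [0, 0, 0], 0], [[0.004, -0.035, 0.055], [0, 0, 0], 0], [[0.005, -0.045, 0.085], [0, 0, 0], 0], [[0.005, -0.045, 0.12], [0, 0, 0], 0], [[0.005, -0.045, 0.15], [0, 0, 0], 0], [[0.005, -0.045, 0.15], [0, 0, 0], 0]]'

```text
time: 13.72
eef_pos: [509.4, -223.9, 365.6]
orientation: [-0.021, -0.053, 0.922, 0.382]
force: [0.7, 0.6, -7.2]
width: 21.4
finger_force: 79.0
```

Run:
```python
from h import *
a,r,s=pose()
Z=R.from_euler('z',-9.3,degrees=True).as_matrix();Rt=Z@np.diag([-1,1,-1.])
P=np.array([565.4,-315.4,0]);print(a,s["joint_pos"],delta(P+[0,0,57.5+197+60],Rt))
```

```text
[ 509.40519132 -223.94887992  365.63008352] [ 0.34600601  0.54397968  0.25467813  1.67024557 -0.69290359  1.55829341
  2.52350267] ([0.056, -0.0915, -0.0511], [-0.5011, 0.0137, -0.1674])
```

>>> step_arm --motion '[[[0.01, -0.015, 0], [-0.1, 0.0027, -0.033], 0], [[0.02, -0.03, 0], [-0.2, 0.0055, -0.067], 0], [[0.03, -0.05, 0], [-0.3, 0.0082, -0.1], 0], [[0.045, -0.07, -0.01], [-0.4, 0.011, -0.134], 0], [[0.056, -0.0915, -0.03], [-0.5011, 0.0137, -0.1674], 0], [[0.056, -0.0915, -0.0511], [-0.5011, 0.0137, -0.1674], 0], [[0.056, -0.0915, -0.0511], [-0.5011, 0.0137, -0.1674], 0], [[0.056, -0.0915, -0.0511], [-0.5011, 0.0137, -0.1674], 0], [[0.056, -0.0915, -0.0511], [-0.5011, 0.0137, -0.1674], 0]]'

```text
time: 14.85
eef_pos: [565.2, -315.8, 313.4]
orientation: [-0.0, 0.082, 0.997, 0.001]
force: [-0.1, 0.2, -6.6]
width: 21.1
finger_force: 80.8
```

Run:
```python
from h import *
a,r,s=pose();print(a,s["orientation"],s["joint_pos"])
im,K,E=cam("top");cv2.imwrite("pics/top5.png",im);sc,_,_=cam("scene");cv2.imwrite("pics/scene5.png",sc);w,_,_=cam("wrist")
s0=cv2.imread("pics/scene0.png");t0=cv2.imread("pics/top0.png")
def z(im,x,y,w,h,W=400,H=300):
    k=cv2.resize(im[y:y+h,x:x+w],(W,H),interpolation=cv2.INTER_CUBIC)
    for i in range(0,w,10):cv2.putText(k,str(x+i),(i*W//w,8),0,.3,(0,0,255),1);cv2.line(k,(i*W//w,9),(i*W//w,14),(0,0,255),1)
    for i in range(0,h,10):cv2.putText(k,str(y+i),(0,i*H//h+4),0,.3,(255,0,0),1);cv2.line(k,(20,i*H//h),(26,i*H//h),(255,0,0),1)
    return k
v=np.vstack([np.hstack([z(im,430,175,100,120),z(t0,460,190,50,80)]),np.hstack([z(s0,130,320,80,90),cv2.resize(w,(400,300))])])
cv2.imwrite("pics/m5.png",cv2.convertScaleAbs(v,alpha=1.4))
```

```text
[ 565.2253581  -315.75085533  313.3852719 ] [-2.35562123e-04  8.24385601e-02  9.96595647e-01  9.72327057e-04] [ 0.09718598  0.58893525  0.51130722  1.64938401 -0.33253792  0.99209893
  2.12650321]
```

View pics/m5.png

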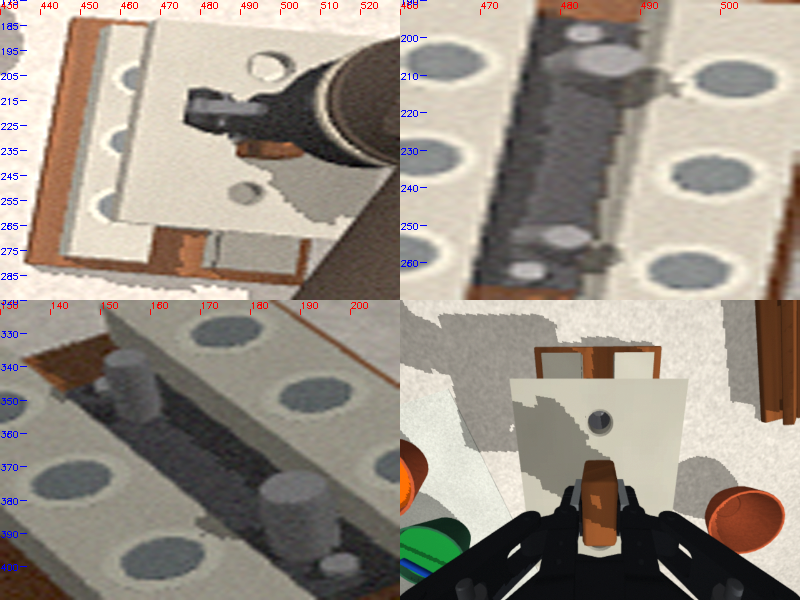

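The mosaic shows:
- **Mould, top view:** the wide hole is at about (497.5,202.2) and the narrow one at (491.5,252.2). The mould is level above the bed.
- **Pin tips:** (486.5,206) and (481,252.9) in the top view, (188.6,376.4) and (154.8,338) in the scene view.

Run:
```python
from h import *
np.set_printoptions(precision=1,suppress=True)
_,K,E=cam("top");_,K2,E2=cam("scene");a,r,s=pose()
pp=onz(K,E,[[486.5,206],[481,252.9]],57.5);ps=onz(K2,E2,[[188.6,376.4],[154.8,338]],57.5)
print("pins top",pp,pp.mean(0),"scene",ps,ps.mean(0))
print("tri",tri((K,E),[[486.5,206],[481,252.9]],(K2,E2),[[188.6,376.4],[154.8,338]]))
zb=a[2]-155-42.7+18;hh=onz(K,E,[[497.5,202.2],[491.5,252.2]],zb)
m=r.as_matrix();c=a+m@[0,0,155+42.7-18]
print("holes seen",hh,hh.mean(0),"kin",c-50*m[:,0],c+50*m[:,0],c)
# subpixel: hole/pin blobs by Hough on upsampled ROI
def hough(im,x,y,n,rmin,rmax):
    g=cv2.resize(cv2.cvtColor(im,6)[y-n:y+n,x-n:x+n],None,fx=8,fy=8,interpolation=cv2.INTER_CUBIC)
    q=cv2.HoughCircles(cv2.GaussianBlur(g,(0,0),3),cv2.HOUGH_GRADIENT,1,200,param1=80,param2=8,minRadius=int(8*rmin),maxRadius=int(8*rmax))
    return None if q is None else (q[0,0,:2]/8+[x-n-.44,y-n-.44],q[0,0,2]/8)
t0=cv2.imread("pics/top0.png");t5=cv2.imread("pics/top5.png")
for nm,im,x,y,r0,r1 in(("thick",t0,486,206,3.5,5.5),("thin",t0,481,253,2.3,4),("big",t5,497,202,5,6.8),("small",t5,491,252,3.6,5)):print(nm,hough(im,x,y,10,r0,r1))
h=cv2.cvtColor(t0,cv2.COLOR_BGR2HSV);g=cv2.cvtColor(t0,6)
print(g[200:213,478:496]);print(g[247:259,474:490])
```

```text
pins top [[ 614.4 -324.4   57.5]
 [ 516.1 -308.3   57.5]] [ 565.3 -316.4   57.5] scene [[ 615.7 -325.2   57.5]
 [ 517.4 -310.1   57.5]] [ 566.6 -317.7   57.5]
tri [[ 614.6 -324.7   56.3]
 [ 515.9 -309.1   55.8]]
holes seen [[ 612.7 -322.3  133.5]
 [ 515.4 -306.1  133.5]] [ 564.1 -314.2  133.5] kin [ 614.5 -323.5  133.4] [ 515.8 -307.1  133.5] [ 565.2 -315.3  133.5]
thick None
thin None
big (array([495. , 202.5]), np.float32(5.5))
small None
[[ 55  53  56 100 134 131 111  60  51  70  61  68 114 105 111 142 151 145]
 [ 58  55  51  66  76  80  68  62  64  78  62  61 114 106 106 151 151 148]
 [ 55  53  58  75  70  89 105 115 116 108  93  62 105 100 111 157 148 150]
 [ 55  53  77  83  98 119 121 125 122 125 117  94 107 102 120 154 150 149]
 [ 54  83  90  91 111 126 120 120 119 120 114 121 109 102 124 157 149 148]
 [ 90  90  87  92 112 121 117 118 124 120 121 123 114 100 120 154 149 150]
 [ 89  83  84  89 114 125 118 122 120 120 120 122 113 102 129 152 147 136]
 [ 87  81  83  82 107 122 123 123 123 117 124 121 108 110 148 157 144 156]
 [ 76  76  73  74  88 110 126 124 121 123 124  99  78  
[... 425 characters left out ...]
  71  69 109 109 117 151 150]
 [ 52  69  64  65  64  64  60  60  64  67  70 111 104 121 154 149]
 [ 57  79  80  80  83  98 104 108  69  60  68 109 107 124 155 148]
 [ 85  88  85  87 102 121 118 123 108  76  65 106 105 131 155 146]
 [ 90  92  87  94 119 122 115 118 126 109  61 109 107 142 158 145]
 [ 80  82  83  80 113 118 117 120 120 121  58 110 109 145 151 146]
 [ 78  78  71  74  97 125 123 122 123 100 102 106 109 146 151 152]
 [ 59  62  55  60  72  93 116 114  91  71 107  72  87 159 157 149]
 [ 70  61  55  53  53  70  72  73  54  52  75  57  65 130 152 151]
 [ 68  65  64  48  59  52  55  46  49  60  66  65  71 115 156 149]
 [ 68  72  65  62  45  51  52  47  71  62  66  64  78 112 155 154]]
```

>>> step_arm --motion '[[[0.0008, -0.0018, -0.015], [0, 0, 0.005], 0], [[0.0008, -0.0018, -0.035], [0, 0, 0.005], 0], [[0.0008, -0.0018, -0.048], [0, 0, 0.005], 0], [[0.0008, -0.0018, -0.053], [0, 0, 0.005], 0], [[0.0008, -0.0018, -0.053], [0, 0, 0.005], 0], [[0.0008, -0.0018, -0.053], [0, 0, 0.005], 0]]'

```text
time: 15.85
eef_pos: [566.3, -317.5, 260.3]
orientation: [-0.0, 0.078, 0.997, 0.001]
force: [0.5, 0.3, -5.7]
width: 20.9
finger_force: 81.0
```

Run:
```python
from h import *
np.set_printoptions(precision=2,suppress=True)
a,r,s=pose();m=r.as_matrix();print(a,np.degrees(np.arctan2(-m[1,0],-m[0,0])),s["force"])
im,K,E=cam("top");g=cv2.cvtColor(im,6)
c=a+m@[0,0,155+42.7-18]
for sg in(-1,1):
    h=c+sg*50*m[:,0];x,y=proj(K,E,h)[0];print(h,x,y);x,y=int(round(x)),int(round(y));print(x-9,y-9);print(g[y-9:y+10,x-9:x+10])
```

```text
[ 566.29 -317.5   260.26] -8.995107275065203 [ 0.51  0.32 -5.7 ]
[ 615.63 -325.06   80.54] 490.2715412905931 204.06096935466246
481 195
[[157 160 157 156 154 158 160 156 156 156 155 161 156 156 158 158 155 159
  153]
 [159 159 158 161 156 159 157 157 159 156 157 156 154 159 157 155 156 158
  156]
 [160 159 157 156 160 162 161 162 161 164 167 159 159 157 157 155 156 156
  156]
 [157 160 154 159 161 160 144 145 132 135 145 144 153 161 156 159 153 154
  156]
 [163 156 161 161 162 140 106 105  91  91 102 117 147 153 162 156 160 160
  154]
 [160 158 161 160 140  92  74  73  71  83  73  81  97 137 154 158 159 154
  157]
 [162 158 164 152  92  67  73  66  67 113  87  68  68 100 154 159 154 155
  157]
 [159 156 158 129  85  84  91  76  70 124 112  66  62  90 135 156 160 156
  156]
 [161 159 156 111  87  93  98  93  87 121  85  79  70  89 121 152 158 158
  163]
 [157 162 158 116  89  93  92  95  99 107  66  77  82 103 123 161 163 162
  142]
 [164 165 159 110  90  95  91  93  92  83  69  86 104 105 126 164 167 110
   68]
 [161 163 160 129  89  88  96  96  98  83  64  98 114 114 149 167 114  47
[... 1486 characters left out ...]
  93  68  60  68 112 112 163 162 153  99 110
  110]
 [156 156 158 156 127  99  87  81  70  70 100 119 123 164 156 161 146 104
  110]
 [154 154 156 155 149 115  79  55  62  64 118 127 150 130 158 163 159 145
  100]
 [155 156 152 153 155 149 122  95  78 118 130 148 157 147 158 158 158 162
  147]
 [155 154 155 158 156 159 153 143 141 146 151 160 158 158 156 159 161 159
  156]
 [155 152 156 161 147 152 153 153 155 155 155 152 154 155 155 157 160 157
  159]
 [156 156 155 152 155 154 157 155 154 152 156 151 155 157 158 156 158 157
  158]
 [156 157 153 154 151 154 156 155 154 156 155 155 156 155 158 150 157 155
  158]
 [159 153 157 152 154 157 153 154 151 150 151 149 157 160 156 156 155 156
  159]]
```

>>> step_arm --motion '[[[0, 0.0003, -0.002], [0, 0, 0], 0], [[0, 0.0003, -0.004], [0, 0, 0], 0], [[0, 0.0003, -0.006], [0, 0, 0], 0], [[0, 0.0003, -0.007], [0, 0, 0], 0], [[0, 0.0003, -0.007], [0, 0, 0], 0]]'

```text
time: 16.52
eef_pos: [566.0, -317.0, 252.6]
orientation: [-0.001, 0.078, 0.997, 0.001]
force: [0.7, -0.8, -7.0]
width: 21.3
finger_force: 81.0
```

>>> step_arm --motion '[[[0, 0, -0.001], [0, 0, 0], 0], [[0, 0, -0.002], [0, 0, 0], 0], [[0, 0, -0.002], [0, 0, 0], 0]]'

```text
time: 16.9
eef_pos: [566.0, -317.0, 250.6]
orientation: [-0.001, 0.078, 0.997, 0.001]
force: [0.0, -0.4, -6.9]
width: 21.2
finger_force: 81.0
```

>>> step_arm --motion '[[[0, 0, -0.0015], [0, 0, 0], 0], [[0, 0, -0.003], [0, 0, 0], 0], [[0, 0, -0.004], [0, 0, 0], 0], [[0, 0, -0.004], [0, 0, 0], 0]]'

```text
time: 17.4
eef_pos: [566.0, -317.0, 246.6]
orientation: [-0.001, 0.078, 0.997, 0.001]
force: [0.5, -0.3, -6.3]
width: 20.6
finger_force: 81.0
```

>>> step_arm --motion '[[[0, 0, -0.0015], [0, 0, 0], 0], [[0, 0, -0.003], [0, 0, 0], 0], [[0, 0, -0.004], [0, 0, 0], 0], [[0, 0, -0.004], [0, 0, 0], 0]]'

```text
time: 17.9
eef_pos: [566.1, -317.0, 242.6]
orientation: [-0.001, 0.078, 0.997, 0.001]
force: [-0.7, -0.3, -6.6]
width: 20.9
finger_force: 81.0
```

Face is at about z 45 with no contact. Nearing the bed.

>>> step_arm --motion '[[[0, 0, -0.001], [0, 0, 0], 0], [[0, 0, -0.002], [0, 0, 0], 0], [[0, 0, -0.003], [0, 0, 0], 0], [[0, 0, -0.0035], [0, 0, 0], 0], [[0, 0, -0.0035], [0, 0, 0], 0]]'

```text
time: 18.52
eef_pos: [566.1, -317.0, 239.2]
orientation: [-0.001, 0.078, 0.997, 0.001]
force: [0.1, 0.3, -6.2]
width: 20.9
finger_force: 81.0
```

>>> step_arm --motion '[[[0, 0, -0.0005], [0, 0, 0], 0], [[0, 0, -0.001], [0, 0, 0], 0], [[0, 0, -0.001], [0, 0, 0], 0]]'

```text
time: 18.9
eef_pos: [566.1, -317.0, 238.2]
orientation: [-0.001, 0.078, 0.997, 0.001]
force: [-0.2, -0.2, -6.7]
width: 21.3
finger_force: 81.0
```

>>> step_arm --motion '[[[0, 0, -0.0005], [0, 0, 0], 0], [[0, 0, -0.001], [0, 0, 0], 0], [[0, 0, -0.001], [0, 0, 0], 0]]'

```text
time: 19.27
eef_pos: [566.0, -317.0, 237.2]
orientation: [-0.001, 0.078, 0.997, 0.001]
force: [-0.4, 0.4, -7.5]
width: 21.0
finger_force: 81.0
```

>>> step_arm --motion '[[[0, 0, -0.0005], [0, 0, 0], 0], [[0, 0, -0.0005], [0, 0, 0], 0]]'

```text
time: 19.52
eef_pos: [566.0, -317.1, 236.9]
orientation: [-0.001, 0.078, 0.997, 0.001]
force: [0.6, -0.6, -5.0]
width: 20.9
finger_force: 81.2
```

>>> step_arm --motion '[[[0, 0, -0.0005], [0, 0, 0], 0], [[0, 0, -0.0005], [0, 0, 0], 0]]'

```text
time: 19.77
eef_pos: [566.0, -317.1, 236.7]
orientation: [-0.0, 0.079, 0.997, 0.001]
force: [-2.0, 1.1, 2.4]
width: 21.0
finger_force: 82.0
```

>>> step_arm --motion '[[[0, 0, -0.0005], [0, 0, 0], 0], [[0, 0, -0.0005], [0, 0, 0], 0]]'

```text
time: 20.02
eef_pos: [566.0, -317.2, 236.7]
orientation: [-0.0, 0.079, 0.997, 0.001]
force: [-3.8, 1.5, 7.2]
width: 20.9
finger_force: 83.2
```

Resting on the bed with a light contact force. Releasing and withdrawing upward.

>>> step_arm --motion '[[[0, 0, 0], [0, 0, 0], 0.3], [[0, 0, 0], [0, 0, 0], 0.5], [[0, 0, 0], [0, 0, 0], 0.6], [[0, 0, 0], [0, 0, 0], 0.6], [[0, 0, 0.01], [0, 0, 0], 0.6], [[0, 0, 0.04], [0, 0, 0], 0.6], [[0, 0, 0.09], [0, 0, 0], 0.6], [[0, 0, 0.15], [0, 0, 0], 0.6], [[-0.05, 0.05, 0.18], [0, 0, 0], 0.6], [[-0.1, 0.1, 0.2], [0, 0, 0], 0.6], [[-0.1, 0.1, 0.2], [0, 0, 0], 0.6]]'

```text
time: 21.4
eef_pos: [464.1, -215.5, 437.4]
orientation: [0.0, 0.078, 0.997, 0.002]
force: [0.9, -0.1, 0.4]
width: 51.4
finger_force: 0.0
```

Run:
```python
from h import *
np.set_printoptions(precision=1,suppress=True)
_,K,E=cam("scene");im,K,E=cam("top");g=cv2.cvtColor(im,6);cv2.imwrite("pics/end.png",im)
c=np.array([566,-317.1,58]);x=np.array([np.cos(np.radians(-9)),np.sin(np.radians(-9)),0])
for s in(50,-50):
    u=proj(K,E,c+s*x)[0];print(u);i,j=np.round(u).astype(int);print(i-8,j-8);print(g[j-8:j+9,i-8:i+9])
t0=cv2.imread("pics/top0.png");d=cv2.absdiff(t0,im).max(2)
print("bowl/tagine/slab diff",[(d[y:y+h,x:x+w]>50).sum() for x,y,w,h in((370,145,55,60),(250,160,42,45),(214,215,30,85))],env.read_state()["force"])
```

```text
[486.8 205.5]
479 198
[[151 148 151 149 153 154 153 151 154 154 148 150 152 155 150 153 153]
 [152 151 154 153 154 161 158 146 153 155 155 151 153 153 153 151 152]
 [150 158 156 156 133 124 115 115 123 137 149 156 152 152 153 150 151]
 [153 155 158 136  82  84  73  80  91  84 116 144 159 153 151 154 147]
 [158 159 130  84  91 111 125 119 115  94  69 119 158 157 151 150 151]
 [156 141  87  98 124 128 132 126 129 121  95  84 124 152 150 151 152]
 [151 140  59 115 133 125 126 124 131 130 124  96 123 152 154 148 150]
 [158 125  55 125 132 129 125 132 122 126 124  96 109 152 155 149 152]
 [154 125  51 124 131 127 127 125 127 126 126 102 107 154 152 154 150]
 [156 128  64 116 130 132 125 130 123 131 126  90 119 158 153 153 151]
 [155 149  67  88 114 133 131 130 128 128 100  68 138 157 156 150 154]
 [156 152 118  75  79 102 124 133 127 101  65 103 157 154 148 152 150]
 [156 159 149 120  77  54  78  83  70  67 121 150 158 153 151 155 151]
 [155 156 154 153 135 120 104  97 108 134 151 159 153 153 155 153 152]
 [155 153 154 158 151 150 148 148 148 158 155 154 153 153 154 149 152]
 [153 151 154
[... 740 characters left out ...]
0 127 124 123 127 123  75 140 155 150 151 154 151]
 [147 154 140  64  99 133 129 125 130  98  74 152 156 152 154 152 156]
 [152 149 152 114  57  98 116 116  96  70 124 157 153 156 155 154 148]
 [150 152 153 148  88  58  60  64  66 121 155 159 157 146 136 139 110]
 [148 151 148 147 143 127 120 126 133 151 154 144 129 126 114  85  66]
 [148 148 150 156 149 153 155 158 153 154 138 118 109  80  66  64  59]
 [148 149 151 154 161 159 136 113 132 122 121  95  66  65  58  60  60]
 [151 158 155 130 104  78  60  79 125 123  75  61  52  66  52  56  49]
 [156 108  91  60  43  51  89 117 108  73  51  60  66  53  57  49  53]]
bowl/tagine/slab diff [np.int64(0), np.int64(0), np.int64(247)] [ 0.  -0.6  0. ]
```

Both pins show centred in their holes and the bystanders haven't moved; the slab-region change fits the mould's shadow having gone. Handing in.

```bash
python3 -c "
from cell import env;print(env.close_job())"
```

```text
the job is handed in; nothing more can be done
None
```

I leaned the mould half in the stand, let go, took it again by the handle, and lowered it over both pins until it rested on the bed. I then let go and handed the job in at about 21.5 s; the hand-in gave no verdict.

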